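# Serve the toy bread roll with tongs

### The job

We are playing bakery: pick up the toy tongs, squeeze them closed on the wooden bread roll so that the roll is held between the jaws, lift it and carry it over the blue plate. Finish there, still holding: the roll gripped in the tongs and held still over the middle of the plate, at least 5 cm above it, not put down and not let go. Only the tongs may touch the roll, never the gripper's fingers; leave the plate, the red cube, the yellow arch, the green cup and the truck where they are.

Things in the scene. Friction and masses are not known exactly. Their poses are not given: they have to be found in the camera images.
- tongs: Toy tongs lying flat, 182 mm long, 64 g: a red hinge block (44 mm wide, 28 mm high, x = -87 to -65 mm) and two straight brown rubbery arms side by side, 6 mm thick, 26 mm tall (from the bench up), sprung open in a V. Origin: on the underside, midway between the arms, at the place to grip (blue pads, 34 mm long, on the arms' outer sides); z up, x points from hinge to jaws.
- tongs_grip (a point): Where to grip, midway between the blue pads (24 mm tall), 13 mm above the tongs' origin. Width over the pads: 62 mm at rest; squeezed across y to 56 mm the jaws are still about 49 mm apart (so they can be lifted and carried open); at 48 mm the arms are parallel and the jaws 32 mm apart. The spring pushes back with 8 N at rest, 11 N at 48 mm: grip with 20 N or more.
- tongs_jaw (a point): The point midway between the red jaws (the last 36 mm of the arms), 75 mm along x from the tongs' origin, 14 mm above their underside; the arms end at x = 95 mm. Gap between the jaws at rest: 61 mm.
- tongs_left (a joint): How far each arm is closed (rad): 0 = sprung fully open, 0.10 = arms parallel (jaws 32 mm apart, the roll's width), 0.19 = fully shut. Both arms move equally.
- roll: Toy bread roll of solid wood, golden brown with three pale slashes on its rounded top: 50 mm long (x), 32 mm wide (y), 33 mm high, about 35 g. Origin: centre of its underside, z up. It lies on the bench with its long axis roughly along the robot's forward direction, to the left or the right of the tongs.
- plate: Blue toy plate, round, 130 mm across and 14 mm high, loose. Origin: centre of its underside, z up. It lies on the other side of the tongs from the roll.
- cube: Red plastic cube, 45 mm, a bystander. Origin: centre of its underside.
- arch: Yellow triangular arch block, 30 mm (x) by 70 mm (y), 52 mm high, a bystander. Origin: centre of its underside.
- cup: Green plastic stacking cup, 64 mm across, 50 mm high, a bystander. Origin: centre of its underside.
- truck: Small steel toy truck, about 50 mm (x) by 90 mm (y), 49 mm high, a bystander. Origin: centre of its underside.
Things that resemble listed ones, but are neither listed nor needed, are in the scene too. Several things have the shape of the roll; the one meant has the colours described above. Several things look just like the tongs: the one meant starts nearest to the robot's base.

How it is judged:
By the outcome, as a careful person would: the job done as asked, in the order asked, and still so for the second after the job is handed in, while the arm keeps its last pose, push and grip.
It also fails if it takes over 40 s, if anything falls off the work surface, if the arm or the gripper's body presses on something with over 40 N, if the wrist force passes 120 N, or if a joint passes its speed limit or range.

### The arm

A 6-joint arm with a two-finger parallel gripper is mounted at the origin on the work surface. World frame = base frame: x ahead of the robot, y to its left, z up, the work surface at z = 0. Lengths are in mm, angles in rad, forces in N, time in s.
With the tool pointing down it reaches from about 400 to 825 mm from the base axis. Payload 7 kg.
Tool frame: the origin (TCP) lies at the very end of the fingers, on their centre line; the grasp point (between the pads) lies 19 mm behind it; z points along the fingers, y is the direction in which the jaws open and shut (so a half turn about z gives the same grasp; the last joint's range is limited). The gripper opens to 88 mm and grips with 3 to 60 N. Pads are 19 mm wide; open, the fingers measure 130 mm over their backs; the gripper's body (78 mm by 193 mm) begins 47 mm behind the grasp point.
Start: joints at [-0.931, 0.359, 0.012, 0, -1.224, -0.288], TCP at [232.57, -633.645, 226.561] pointing down, gripper open.
Joint ranges: [-3.07, 3.07], [-1.43, 2.12], [-1.02, 1.25], [-3.03, 1.67], [-3.05, -0], [-3.03, 3.03]. Speed limits (rad/s): [2.39, 2.39, 3.01, 3.14, 3.14, 3.14].

### API

Orientations are given as a unit quaternion [x, y, z, w].
In Python, from plant import bot gives the robot as it stands. Calls block until the motion is done:
- bot.move_ptp(position, orientation): joint-space move of the TCP to a pose.
- bot.line_to(position, velocity=150, ori=None): straight line of the TCP; ori=None keeps the orientation; velocity is the mean speed in mm/s.
- bot.move_joints(angles): joint-space move.
- bot.move_gripper(opening, force=None): finger opening in mm; force is the grip in N (None keeps the last); returns when the fingers have stopped.
- bot.pause(seconds).
- bot.solve_ik(position, orientation): joint angles nearest the present ones, or None.
- bot.read_state(): the state.
- bot.camera(name): name is "scene" or "top" or "wrist"; returns the picture (480x640x3 uint8, red, green, blue); there is no depth.
- bot.get_calibration(name): a dict with "fx", "fy", "cx", "cy" (pixels), "distortion" ([k1, k2, p1, p2, k3] as OpenCV has them; the pictures are not rectified), "view" (4x4, takes a point from world to camera coordinates); the wrist camera has in their place "T_tool_cam" (4x4, takes a point from camera to tool coordinates, whose origin is the TCP and whose axes are the flange's). Camera axes: x right, y up, looking along -z (the intrinsics and any distortion apply to the point x, -y, -z); pixel columns grow to the right and rows downward; lengths in mm; the calibration is good to about 2 mm. A picture is of the moment at which its call begins: read the wrist's pose just before it. get_calibration takes no time and is no camera call.
A pose or a line that the arm cannot do raises bot.Unreachable and nothing moves.
- bot.close_job(): hands the job in, once; it reports no verdict.
The state is a dict: "t": time; "joint_pos": joint angles; "qvel": joint speeds; "tau": joint torques, N m; "tcp_pos": TCP position; "eef_rot": TCP orientation; "contact_force": force on the tool from outside, world axes, zero at the start; "moment": the same for the moment, N m; "width": finger opening in mm.
Only numpy, scipy, OpenCV 4.12 (cv2) and the standard library are available. Lean on these libraries where they do the work, as an engineer would, in place of code of your own. Each camera call takes 0.05 s, during which the arm holds its last target. There are 200 camera calls.

## Working session

There is one attempt and no reset: what is moved stays moved. The work goes in short steps, each a Python script; the robot and the scene stay as the last script left them, time stands still between calls to the robot, and variables do not carry over. Pictures are saved under pics/ and viewed, about 8 in all and at most 12, crops included, and the job is handed in when it is done.

```bash
mkdir -p pics && ls
cat > h.py <<'E'
import numpy as np, cv2
from plant import bot
from scipy.spatial.transform import Rotation as R
def ray(name,uv,st=None):
    c=bot.get_calibration(name)
    K=np.array([[c['fx'],0,c['cx']],[0,c['fy'],c['cy']],[0,0,1.]])
    p=cv2.undistortPoints(np.array(uv,float).reshape(-1,1,2),K,np.array(c['distortion'],float)).reshape(-1,2)
    d=np.c_[p[:,0],-p[:,1],-np.ones(len(p))]
    if name=='wrist':
        T=np.eye(4);T[:3,:3]=R.from_quat(st['eef_rot']).as_matrix();T[:3,3]=st['tcp_pos']
        M=T@np.array(c['T_tool_cam'])
    else: M=np.linalg.inv(np.array(c['view']))
    return M[:3,3], d@M[:3,:3].T
def onz(name,uv,z,st=None):
    o,d=ray(name,uv,st)
    return o+d*((z-o[2])/d[:,2])[:,None]
def save(name,fn):
    im=bot.camera(name); cv2.imwrite('pics/'+fn,im[:,:,::-1]); return im
E
python3 - <<'E'
from h import *
s=bot.read_state();print(s)
save('top','top0.png');save('scene','scene0.png')
for n in('top','scene','wrist'):print(n,bot.get_calibration(n))
E
```

```text
pics
{'t': 0.0, 'joint_pos': array([-9.30914706e-01,  3.59390946e-01,  1.10836917e-02, -3.58050154e-04,
       -1.22411510e+00, -2.88109854e-01]), 'qvel': array([ 4.34080272e-04,  6.77616941e-04, -8.78782542e-04,  1.19420245e-05,
       -9.39744252e-04,  3.90864428e-04]), 'tau': array([ 1.44460824e-03, -5.82714987e+01,  2.93054777e+01,  6.99721947e+00,
        6.76688593e-03, -1.51999552e-04]), 'tcp_pos': array([ 232.39670795, -633.21590539,  225.62945427]), 'eef_rot': array([-1.74920336e-01,  9.84582240e-01,  8.02385416e-04, -2.13316576e-04]), 'contact_force': array([ 0.23865837,  0.43980167, -0.08230269]), 'moment': array([-0.05043805, -0.04217196,  0.0633826 ]), 'width': 87.45509879493567}
top {'fx': 556.777415095315, 'fy': 556.777415095315, 'cx': 320.62380633899477, 'cy': 236.55459445426408, 'distortion': array([-0.06317342,  0.        ,  0.        ,  0.        ,  0.        ]), 'view': array([[ 2.70711516e-03, -9.99995524e-01, -1.27433432e-03,
         9.52170768e+00],
       [ 9.88149711e-01,  2.47947008e-03,  1.53473130e-01,
        -6.08495745e+02],
       [-1.53469283e-01, -1
[... 539 characters left out ...]
 -2.27164307e-01,  8.02496472e-01,
        -1.70698494e+03],
       [ 0.00000000e+00,  0.00000000e+00,  0.00000000e+00,
         1.00000000e+00]])}
wrist {'fx': 381.7248362894962, 'fy': 381.7248362894962, 'cx': 315.90630236972595, 'cy': 230.80424050611296, 'distortion': array([-0.03548354,  0.        ,  0.        ,  0.        ,  0.        ]), 'T_tool_cam': array([[-3.26862933e-05,  9.64503895e-01,  2.64068618e-01,
         7.16718479e+01],
       [ 9.99998020e-01, -4.93884913e-04,  1.92768135e-03,
        -1.26190458e-01],
       [ 1.98967568e-03,  2.64068158e-01, -9.64501969e-01,
        -1.58670982e+02],
       [ 0.00000000e+00,  0.00000000e+00,  0.00000000e+00,
         1.00000000e+00]])}
```

View pics/top0.png

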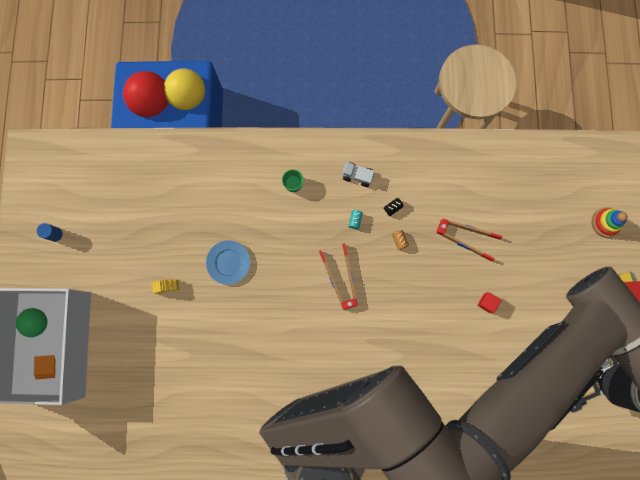

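View pics/scene0.png

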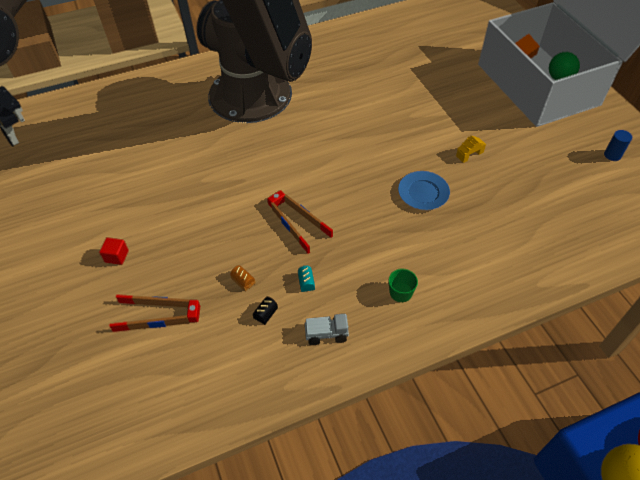

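The top picture shows the near tongs with hinge at (349,304) and jaw tips at (322,252) and (345,245). The golden roll is at (400,240), with a teal decoy at (356,219) and a black one at (394,206). The plate is at (229,262). The scene view agrees, so I'll localise these and then take a close look with the wrist camera.

Run:
```python
from h import *
def p(n,uv,z): print(n,np.round(onz('top',uv,z),0).tolist())
p('hinge',[(349,303)],28);p('jawtips',[(322,252),(345,245)],26);p('roll',[(400,239)],30);p('plate',[(229,262)],14)
p('teal',[(356,218)],30);p('black',[(394,205)],30);p('cup',[(292,180)],50);p('truck',[(358,174)],40);p('tongs2',[(443,227),(493,259)],26);p('cube',[(489,302)],45)
h=onz('top',[(349,303)],28)[0];j=onz('top',[(322,252),(345,245)],26).mean(0)
d=j-h;a=np.arctan2(d[1],d[0]);print('yaw',a)
o=h+76*np.array([np.cos(a),np.sin(a),0]);print(o)
# tool: z down, y across tongs y. tool x = +-tongs x
for s in(0,np.pi):
    M=R.from_euler('z',a+s)*R.from_euler('x',np.pi)
    for q,off in(('high',(0,0,250)),('low',(0,0,0))):
        pos=[o[0],o[1],off[2]+5]
        print(s,q,bot.solve_ik(pos,M.as_quat()))
```

```text
hinge [[422.0, -70.0, 28.0]]
jawtips [[567.0, 7.0, 26.0], [587.0, -59.0, 26.0]]
roll [[605.0, -217.0, 30.0]]
plate [[539.0, 275.0, 14.0]]
teal [[666.0, -91.0, 30.0]]
black [[704.0, -201.0, 30.0]]
cup [[773.0, 94.0, 50.0]]
truck [[794.0, -97.0, 40.0]]
tongs2 [[641.0, -343.0, 26.0], [548.0, -485.0, 26.0]]
cube [[424.0, -463.0, 45.0]]
yaw 0.2734692552116784
[494.8211479 -49.0159669  28.       ]
0 high [ 2.97259779e-01  4.35717112e-02 -3.24446547e-01  4.44089210e-16
 -1.20277807e+00  1.54700580e+00]
0 low [ 2.97259779e-01  3.36282566e-01 -6.38484938e-01  4.44089210e-16
 -5.96028823e-01  1.54700580e+00]
3.141592653589793 high [ 2.97259779e-01  4.35717112e-02 -3.24446547e-01 -4.44089210e-16
 -1.20277807e+00 -1.59458685e+00]
3.141592653589793 low [ 2.97259779e-01  3.36282566e-01 -6.38484938e-01 -4.44089210e-16
 -5.96028823e-01 -1.59458685e+00]
```

```bash
cat >> h.py <<'E'
def Q(yaw): return (R.from_euler('z',yaw)*R.from_euler('x',np.pi)).as_quat()
E
python3 - <<'E'
from h import *
bot.move_ptp([500,-100,230],Q(0.27))
bot.pause(.3)
s=bot.read_state();print(s['t'],s['tcp_pos'],s['contact_force'])
import pickle;pickle.dump(s,open('s1.pkl','wb'))
save('wrist','w1.png')
E
```

```text
2.5417 [ 499.98240564 -100.31723674  229.95147086] [0.16721646 0.01077    0.02600126]
```

View pics/w1.png

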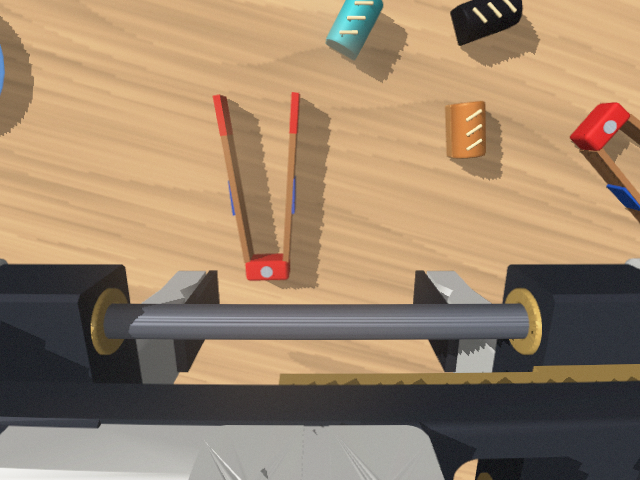

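The wrist view shows the tongs' hinge at (267,271) and the jaws at (221,115) and (295,112). The roll is at (466,129), upright and nearly aligned with the image axis. I'll crop an enlargement to pick edges precisely.

Run:
```python
import cv2,numpy as np
im=cv2.imread('pics/w1.png')
a=cv2.resize(im[85:285,205:305],None,fx=3,fy=3,interpolation=cv2.INTER_CUBIC)
b=cv2.resize(im[90:170,430:500],None,fx=6,fy=6,interpolation=cv2.INTER_CUBIC)
c=np.zeros((600,720,3),np.uint8);c[:600,:300]=a;c[:480,300:720]=b
cv2.imwrite('pics/c1.png',c)
```

```text
(no output)
```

View pics/c1.png

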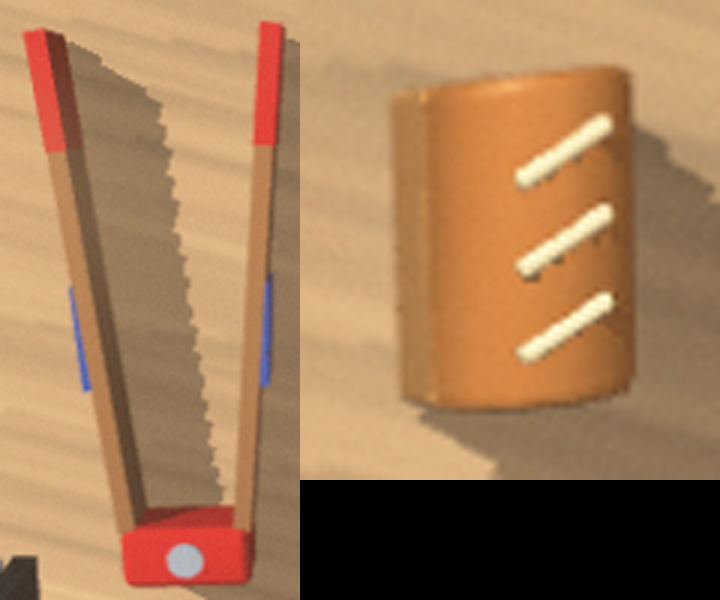

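Run:
```python
from h import *
import pickle;s=pickle.load(open('s1.pkl','rb'))
A=lambda l:[(u/3+205,v/3+85) for u,v in l]
B=lambda l:[((u-300)/6+430,v/6+90) for u,v in l]
t=onz('wrist',A([(37,32),(271,24)]),26,s); b=onz('wrist',A([(58,152),(266,146)]),26,s); h=onz('wrist',A([(185,561)]),28,s)[0]
pd=onz('wrist',A([(80,338),(267,330)]),24,s)
print('tips',t,np.linalg.norm(t[0]-t[1]),'\nb',b,np.linalg.norm(b[0]-b[1]),'\nh',h,'pads',pd)
d=t.mean(0)-h;a=np.arctan2(d[1],d[0]);L=np.hypot(*d[:2]);print('yaw',a,'L(should ~171)',L)
u=np.array([np.cos(a),np.sin(a)]);print('origin from tips',t.mean(0)[:2]-95*u,'from hinge',h[:2]+76*u)
r=onz('wrist',B([(565,150),(565,240),(565,328)]),34,s);d=r[0]-r[2];print('roll',r[1],'yaw',np.arctan2(d[1],d[0]))
e=onz('wrist',B([(398,240),(402,400)]),0,s);e2=onz('wrist',B([(632,240)]),12,s);print('left base',e,'right',e2)
```

```text
tips [[570.76772437  10.63495855  26.        ]
 [591.47858584 -56.79432466  26.        ]] 70.53827342061534 
b [[537.90811221  -2.89146015  26.        ]
 [556.55580178 -64.35290559  26.        ]] 64.2280748682109 
h [418.19407501 -72.23149041  28.        ] pads [[482.32649124 -21.47394592  24.        ]
 [500.84677938 -79.06952518  24.        ]]
yaw 0.29299377881326677 L(should ~171) 170.1816244742639
origin from tips [490.17172215 -50.51755547] from hinge [490.95522137 -50.28119248]
roll [ 603.90576667 -221.35347355   34.        ] yaw 0.37073863436526777
left base [[ 599.76571878 -207.88047828    0.        ]
 [ 575.38015542 -217.60654651    0.        ]] right [[ 609.1353855  -240.49348202   12.        ]]
```

Run:
```python
from h import *
q=Q(.293);p=np.array([490.7,-50.4])
f=lambda m:(lambda s:print(m,round(s['t'],2),s['tcp_pos'].round(1),s['contact_force'].round(1),s['moment'].round(2),round(s['width'],1)))(bot.read_state())
bot.move_ptp([*p,90],q);bot.line_to([*p,30],120);bot.line_to([*p,3.5],50);f('down')
bot.move_gripper(56,25);f('grip')
bot.line_to([*p,15],30);f('up')
bot.line_to([*p,75],100);f('lifted')
save('wrist','w2.png')
```

```text
down 4.58 [490.7 -50.4   3.3] [-0.2  0.4  1.2] [-0.11  0.11 -0.03] 87.6
grip 5.32 [491.  -50.3   3.7] [-0.3  1.2  3.1] [0.43 0.21 0.07] 56.4
up 5.85 [490.7 -50.4  15.2] [ 0.7 -0.3 -0.4] [-0.06  0.12  0.03] 56.3
lifted 6.6 [490.3 -50.4  74.6] [-0.7 -0.6 -0.8] [-0.09  0.09 -0.03] 56.2
```

View pics/w2.png

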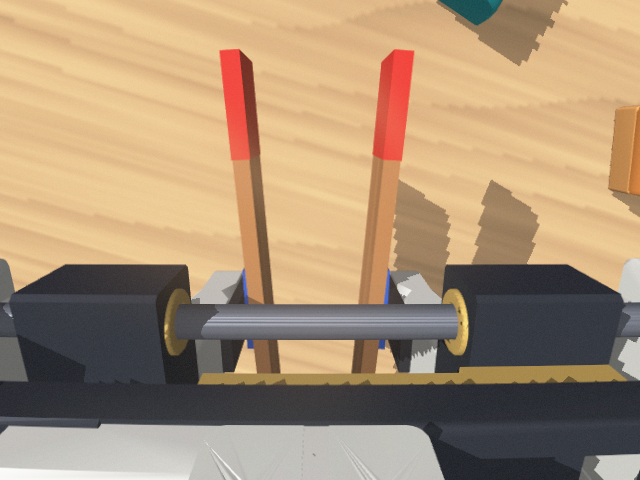

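The tongs are held level and open, with jaw tips at (230,50) and (403,50). Next I'll carry them above the roll, higher than its top, and check the alignment.

Run:
```python
from h import *
import pickle
s=dict(tcp_pos=np.array([490.3,-50.4,74.6]),eef_rot=Q(.293))
t=onz('wrist',[(230,50),(403,50),(243,159),(389,159)],74.6+22.5,s)
tl=(R.from_quat(s['eef_rot']).inv()).apply(t-s['tcp_pos']);print(tl.round(1))
y=.37;c=np.array([604.2,-223]);p=c-75*np.array([np.cos(y),np.sin(y)])
bot.line_to([*p,75],150,Q(y));bot.pause(.3)
s=bot.read_state();print(s['t'],s['tcp_pos'],s['width'],s['contact_force']);pickle.dump(s,open('s3.pkl','wb'))
save('wrist','w3.png')
```

```text
[[ 94.9 -27.9 -22.5]
 [ 94.9  29.2 -22.5]
 [ 59.2 -25.3 -22.5]
 [ 59.2  26.2 -22.5]]
8.4667 [ 534.34736874 -249.78866777   75.12707589] 56.07662308907434 [-0.28262609 -1.25884299 -0.55224854]
```

View pics/w3.png

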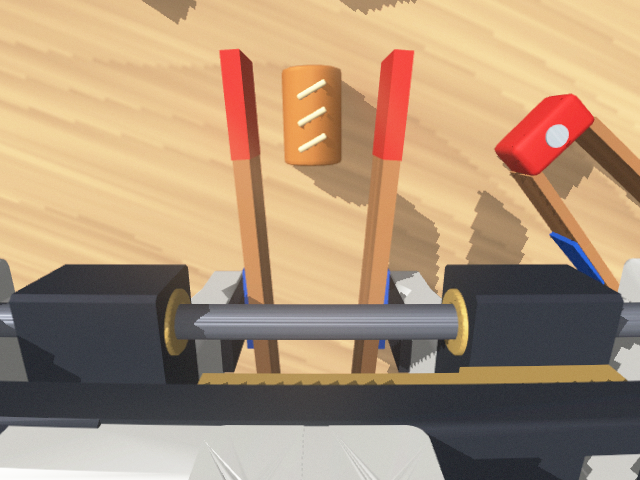

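The roll, centred at about (312,116), sits squarely between the jaws and is parallel to them. I'll refine its position from this picture, then descend, squeeze and lift.

Run:
```python
from h import *
import pickle
s=pickle.load(open('s3.pkl','rb'))
r=onz('wrist',[(312,116),(312,89),(312,142)],34,s)
tl=R.from_quat(s['eef_rot']).inv().apply(r-s['tcp_pos']);print(tl.round(1))
w=onz('wrist',[(282,115),(341,115)],14,s);wl=R.from_quat(s['eef_rot']).inv().apply(w-s['tcp_pos']);print(wl.round(1))
dx=tl[0,0]-75;dy=(tl[0,1]+wl[:,1].mean())/2-.5
print('shift',dx,dy)
sh=R.from_quat(s['eef_rot']).apply([dx,dy,0]);p=s['tcp_pos'][:2]+sh[:2]
assert abs(dx)<12 and abs(dy)<6
f=lambda m:(lambda s:print(m,round(s['t'],2),s['tcp_pos'].round(1),s['contact_force'].round(1),s['moment'].round(2),round(s['width'],1)))(bot.read_state())
bot.line_to([*p,75],50);bot.line_to([*p,45],60);f('mid')
bot.line_to([*p,5.5],50);f('down')
bot.move_gripper(38,40);bot.pause(.3);f('squeezed')
bot.line_to([*p,20],30);f('up')
bot.line_to([*p,110],90);bot.pause(.2);f('lifted')
save('wrist','w4.png')
```

```text
[[75.4 -1.5 41.1]
 [88.3 -1.4 41.1]
 [62.6 -1.5 41.1]]
[[ 76.5 -18.2  61.1]
 [ 76.5  14.4  61.1]]
shift 0.43414548111104523 -2.168262962203554
mid 9.42 [ 533.9 -247.7   44.8] [ 1.1 -0.5 -0.6] [-0.1   0.12 -0.02] 56.1
down 10.36 [ 534.2 -247.7    5.7] [-0.4 -0.8 -0.9] [-0.14  0.18 -0.06] 56.3
squeezed 10.98 [ 534.1 -247.7    5.6] [ 0.7 -1.   1.1] [-0.23 -0.05  0.01] 48.0
up 11.62 [ 533.9 -247.6   20.1] [-0.1  0.8 -0.3] [-0.09  0.17  0.04] 47.9
lifted 12.97 [ 533.7 -247.6  109.4] [-0.4  0.1 -1.2] [-0.18  0.12  0.01] 48.1
```

View pics/w4.png

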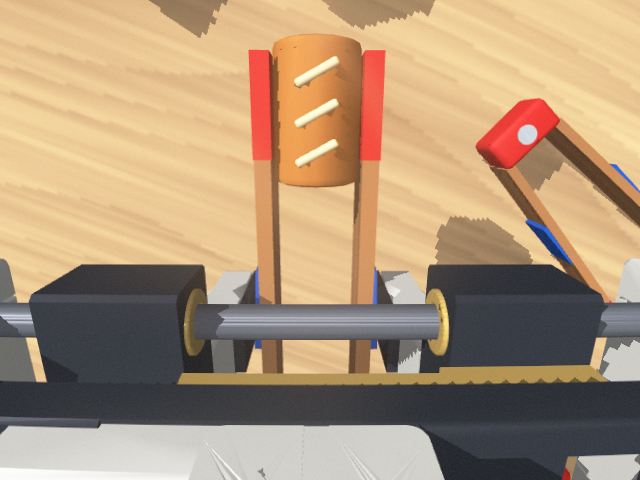

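The roll is gripped squarely between the red jaws at a width of 48 mm. I'll locate the plate from the saved top picture by mask and carry the roll there.

Run:
```python
from h import *
im=cv2.imread('pics/top0.png');hsv=cv2.cvtColor(im,cv2.COLOR_BGR2HSV)
m=cv2.inRange(hsv,(95,90,60),(120,255,255));m[:210]=0;m[330:]=0;m[:,:180]=0;m[:,290:]=0
c=max(cv2.findContours(m,0,1)[0],key=cv2.contourArea);c=cv2.convexHull(c)
w=onz('top',c.reshape(-1,2),13)[:,:2];(x,y),rad=cv2.minEnclosingCircle(w.astype(np.float32));print('plate',x,y,rad)
f=lambda m:(lambda s:print(m,round(s['t'],2),s['tcp_pos'].round(1),s['contact_force'].round(1),s['moment'].round(2),round(s['width'],1)))(bot.read_state())
a=.4
p=np.array([x,y])-75*np.array([np.cos(a),np.sin(a)])
q=bot.solve_ik([*p,110],Q(a));print(q)
bot.line_to([*p,110],120,Q(a));bot.pause(.5);f('there')
s=bot.read_state()
save('wrist','w5.png')
a5=save('scene','scene5.png');t5=save('top','top5.png')
v=np.hstack([cv2.resize(cv2.imread('pics/w5.png'),(400,300)),a5[80:380,240:640,::-1]]);v2=np.hstack([t5[130:430,100:500,::-1],np.zeros((300,400,3),np.uint8)])
cv2.imwrite('pics/m5.png',np.vstack([v,v2]))
```

```text
plate 539.0180053710938 278.7215881347656 63.009342193603516
[ 8.56882513e-01  2.33959576e-01 -4.58477263e-01  4.44089210e-16
 -8.78359487e-01  1.11391381e+00]
there 17.84 [469.9 249.5 110. ] [ 0.8  0.7 -0.7] [-0.12  0.08  0.  ] 47.8
```

View pics/m5.png

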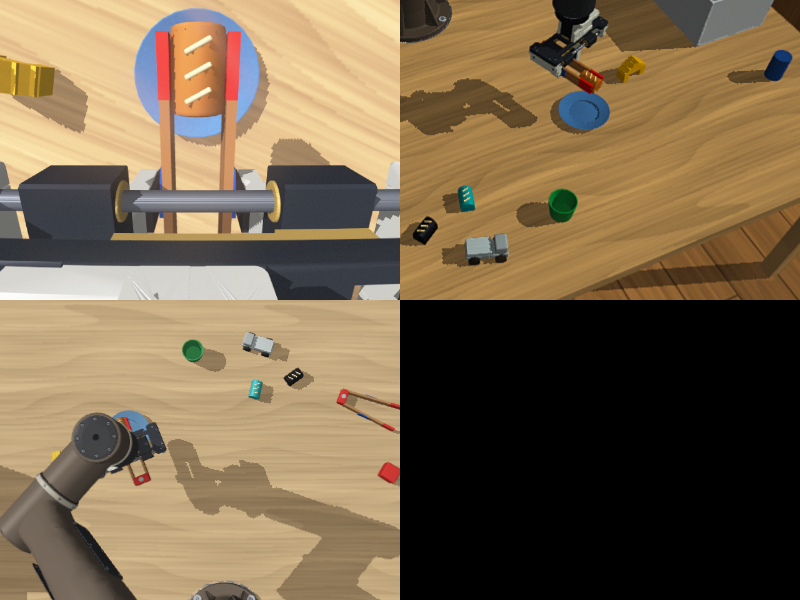

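The wrist panel shows the roll still gripped over the plate, whose outline is centred at about (314,117) in full pixels. The other objects look unmoved. I'll do a final ray check of the plate centre, nudge if needed, and hand in.

Run:
```python
from h import *
s=bot.read_state()
pc=onz('wrist',[(314,117)],12,s)[0]
rc=R.from_quat(s['eef_rot']).apply([75,0,0])+s['tcp_pos']
print('plate',pc,'roll',rc)
d=(pc-rc)[:2]
if 4<np.hypot(*d)<20: bot.line_to(s['tcp_pos']+[*d,0],20)
bot.pause(1)
im=cv2.imread('pics/w5.png');n=bot.camera('wrist')[:,:,::-1]
g=lambda i:cv2.moments(cv2.inRange(cv2.cvtColor(i[20:200,270:365].copy(),cv2.COLOR_BGR2HSV),(8,150,90),(18,255,255)))
for i in(im,n):
    m=g(i);print('roll px',m['m10']/m['m00']+270,m['m01']/m['m00']+20)
s=bot.read_state();print(s['t'],s['tcp_pos'],s['width'],s['contact_force'],abs(s['qvel']).max())
bot.close_job()
```

```text
plate [539.95619616 279.78285748  12.        ] roll [539.01103992 278.70066199 110.00472549]
roll px 309.3420228098759 113.53214688557463
roll px 309.47425 113.5565
19.0417 [469.95032202 249.50766131 110.0108981 ] 47.78858525050241 [ 0.4263885  -0.18645878 -0.68516689] 0.002637611541719644
the job is handed in; nothing more can be done
```

The job is handed in, with the roll gripped in the tongs and held still over the middle of the blue plate. I picked up the tongs nearest the base, held open at 56 mm, lowered them around the golden-brown roll, and squeezed with 40 N. I then lifted the roll and carried it to the plate.

What the last checks showed at t = 19.0 s:
- **Position:** the roll's expected position is about 1.5 mm from the plate centre. The top-camera and wrist-camera estimates of that centre agree to about 1.5 mm.
- **Height:** the roll's underside is about 90 mm above the plate. I worked this out from the arm's height rather than measuring it.
- **Grip:** the fingers are steady at 47.8 mm over the tongs' pads. The roll shifted less than 0.2 px in the wrist view over the last second.
- **Bystanders:** the plate, cube, arch, cup and truck looked unmoved in the last pictures, and the contact forces I read stayed at a few newtons. I judged the bystanders by eye, and the arm partly hid the plate and arch in the final top view.

No check failed or disagreed.

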